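# Free a maple blank from its holding frame and gauge its length

### The arm

A 6-joint arm with a two-finger parallel gripper is mounted at the origin on the work surface. World frame = base frame: x ahead of the robot, y to its left, z up, the work surface at z = 0. Lengths are in mm, angles in rad, forces in N, time in s.
With the tool pointing down it reaches from about 225 to 875 mm from the base axis. Payload 3.4 kg.
Tool frame: the origin (TCP) lies on the centre line of the jaws, within the pads' length; the fingertips stand bot.tips_ahead ahead of it and the grasp point (between the pads) lies 8 mm behind it (bot.tips_ahead is the distance from the TCP to the fingertips, in mm); z points along the fingers, y is the direction in which the jaws open and shut (so a half turn about z gives the same grasp; the last joint's range is limited). The gripper opens to 85 mm and grips with 20 to 120 N. Pads are 22 mm wide; open, the fingers measure 114 mm over their backs; the gripper's body (76 mm by 85 mm) begins 54 mm behind the grasp point. The pads swing forward as they close: fully open they stand 13 mm farther back than shut.
Start: joints at [-1.329, 0.276, 1.505, -0, 1.361, -0.121], TCP at [204.064, -537.605, 242.328] pointing down, gripper open.
Joint ranges: [-2.89, 2.89], [-0.75, 2.08], [0.22, 2.7], [-1.18, 4.32], [0.11, 2.71], [-2.7, 2.7]. Speed limits (rad/s): [2.57, 2.57, 3.14, 3.14, 3.14, 3.14].

### API

Orientations are given as a unit quaternion [w, x, y, z].
In Python, from station import bot gives the robot as it stands. The module is installed in compiled form; this text tells all that it offers. Calls block until the motion is done:
- bot.movep(position, orientation): joint-space move of the TCP to a pose.
- bot.servo_line(position, vel=150, orientation=None, until_force=None): straight line of the TCP; orientation=None keeps the orientation; vel is the mean speed in mm/s. With until_force (N) it stops when the force on the tool has changed by that much, and returns True; else False.
- bot.goto_joints(angles): joint-space move.
- bot.set_gripper(opening, force=None): finger opening in mm; force is the grip in N (None keeps the last); returns when the fingers have stopped.
- bot.pause(seconds).
- bot.solve_ik(position, orientation): joint angles nearest the present ones, or None.
- bot.sense(): the state.
- bot.get_image(name): name is "scene" or "top" or "wrist"; returns the picture (400x640x3 uint8, red, green, blue); there is no depth.
- bot.camera_params(name): a dict with "camera_matrix" (3x3 intrinsics, pixels), "dist_coeffs" ([k1, k2, p1, p2, k3] as OpenCV has them; the pictures are not rectified), "R" (3x3) and "t" (3): a world point X has camera coordinates R X + t. Camera axes: x right, y down, z forward; pixel columns grow to the right and rows downward; lengths in mm; the calibration is good to about 2 mm. A picture is of the moment at which its call begins: read the wrist's pose just before it. camera_params takes no time and is no camera call; for the wrist camera it gives the pose at the moment of the call.
A pose or a line that the arm cannot do raises bot.IKError and nothing moves.
- bot.sign_off(): hands the job in, once; it reports no verdict.
The state is a dict: "time": time; "joint_positions": joint angles; "dq": joint speeds; "tau": joint torques, N m; "position": TCP position; "orientation": TCP orientation; "contact_force": force on the tool from outside, world axes, zero at the start; "torque": the same for the moment, N m; "finger_gap": finger opening in mm.
Only numpy, scipy, OpenCV 4.12 (cv2) and the standard library are available. Lean on these libraries where they do the work, as an engineer would, in place of code of your own. Each camera call takes 0.05 s, during which the arm holds its last target.

### The job

Turn the brass swing tab fully aside so that it is clear of the maple blank, lift the blank out of its holding frame and lay it (do not drop it) flat on the bed of the steel length gauge, lengthwise between the two jaws, and let go of it. Then slide the movable jaw shut on the blank until its other end pushes the sprung anvil well in, at least half of the anvil's 10 mm travel, without cramming it, and let go so that the blank stays clamped. Leave the bottles and the hammer alone.

Things in the scene. Friction and masses are not known exactly. Their poses are not given: they have to be found in the camera images.
- frame: Dark wood holding frame fixed to the bench, 192 x 96 mm, rim 40 mm high. Origin on the bench, x along its length, y across. Recess 144 x 64 mm, floor 30 mm above the bench, centred at x = -25, y = 0 mm. Mid both long sides (x = -60 to +10 mm) the rail is missing, leaving a 40 mm wide spine: fingers can straddle the blank and go below it. The swing tab is on the +x end rail.
- tab (a joint): Angle of the brass swing tab about its vertical pivot (rad, positive anticlockwise from above). At 0 it points along the frame's -x, over the blank; it starts within 0.3 of 0. It turns either way to stops at +-1.75, is fully clear of the blank beyond +-1.2 and stays where it is left (about 0.05 N m of friction).
- tab_pivot (a point): Point on the tab's vertical pivot axis, at x = 68 mm, y = 0 in the frame, 49.5 mm above the bench. The tab is a flat bar 68 mm long, 18 mm wide and 8 mm thick (its underside 1.5 mm above the blank), reaching 60 mm from the pivot axis.
- tab_knob (a point): Middle of the upright round brass knob near the tab's free end, 50 mm from the pivot axis: 18 mm in diameter, 28 mm tall, its top 77.5 mm and this point 63.5 mm above the bench. It moves with the tab.
- panel: The blank: flat pale maple board, 140 (x) x 60 (y) x 10 (z) mm, about 0.08 kg, loose in the frame's recess with its top flush with the rim. Origin at the centre of its underside, x along its length, z up. It is best pinched across its 60 mm width at the middle of its length, with the fingers in the gaps of the frame.
- gauge: Steel length gauge fixed to the bench: a bed 270 mm long (x = -119 to +151 mm), 40 mm wide and 30 mm high, narrower than the blank so that fingers can straddle it. Origin on the bench, x along the bed, y across, z up. The sliding jaw rides on the bed's -x end, the sprung anvil stands on the +x end.
- anvil (a joint): Travel of the sprung anvil at the gauge's +x end (m): 0 at rest, up to 0.010 pushed fully in along +x. A soft spring: 0.5 N to start, 3 N fully in. Its contact face is at x = 112 mm + this value in the gauge. The gauge registers the blank by it.
- anvil_face (a point): Foot of the sprung anvil's contact face, 31 mm above the bench. The face is a bright steel plate 44 mm wide, 25 mm high, 6 mm thick, looking to the gauge's -x, on a stem that slides into a dark block fixed to the bed's end.
- jaw (a joint): Travel of the sliding jaw along the gauge's +x (m), 0 to 0.075; starts between 0 and 0.012. Its contact face is at x = -83 mm + this value in the gauge, so the opening to the resting anvil is 195 mm minus this value (140 mm at 0.055; the anvil is half in at 0.060 with the blank between). It slides with about 5 N of friction, which holds it against the anvil's spring.
- jaw_face (a point): Bright steel contact plate of the sliding jaw, 44 mm wide, 25 mm high, looking to the gauge's +x. This point is the foot of its contact face, 31 mm above the bench.
- jaw_grip (a point): Middle of the sliding jaw's upright grip, an aluminium block 18 (along x) x 24 (along y) x 32 mm tall on top of the dark jaw; this point is 72 mm above the bench, the grip spans 56 to 88 mm, and it is 15 mm behind the contact face. It moves with the jaw.
- glue_bottle: White bottle, 50 mm across, 125 mm tall, a bystander; origin at the centre of its base.
- amber_bottle: Amber bottle with a black cap, 48 mm across, 100 mm tall, a bystander; origin at the centre of its base.
- hammer: Hammer, 200 mm long, lying on the bench to the left of the work, a bystander; origin under its middle.
There are look-alikes about, which are no part of the job. Several things have the shape of the frame; the one meant has the colours described above. Of the things that look like the panel, the smaller one is meant.

How it is judged (in metres and radians):
On the way, in this order (a step that is already met when the one before it is completed fails the run):
1. the tab is turned aside by more than 1.2 rad while the blank still lies in the frame ((value of joint tab above 1.2 rad or value of joint tab below -1.2 rad) and distance of panel from where it was at the start of the episode below 0.012 m), for 0.2 s.
2. the blank lies flat on the gauge bed between the jaws, let go by the fingers (z of panel in the frame of gauge between 0.027 and 0.033 m and angle between panel's own z axis and vertical below 0.06 rad and y of panel in the frame of gauge between -0.016 and 0.016 m and x of panel in the frame of gauge between -0.016 and 0.056 m and contact force between panel and the fingers below 0.1 N), for 0.2 s.
3. the sliding jaw presses on the blank and the anvil is pushed in by more than 4 mm (contact force between panel and jaw above 0.5 N and value of joint anvil above 0.004 m), for 0.1 s.
At the end, for the whole second after the job is handed in: The blank lies flat on the bed (height within 3 mm, tilt under 0.06 rad), within 16 mm and 0.06 rad of the bed's line, clamped between the jaw (travel over 57.5 mm) and the anvil, which stays pushed in by more than 4 mm; at rest and released (all of step 2 and angle between the x axis of panel and the x axis of gauge, either way round below 0.06 rad and value of joint anvil above 0.004 m and value of joint jaw above 0.0575 m and linear speed of panel below 0.02 m/s); the robot touches nothing.
It fails at once if the blank is dropped (it moves faster than 0.4 m/s with no finger on it) (linear speed of panel above 0.4 m/s and contact force between panel and the fingers below 0.05 N).
It fails at once if the jaw is crammed against the blank with more than 40 N (contact force between panel and jaw above 40 N).
It fails at once if the white glue bottle is moved more than 30 mm (distance of glue_bottle from where it was at the start of the episode above 0.03 m).
It fails at once if the amber bottle is moved more than 30 mm (distance of amber_bottle from where it was at the start of the episode above 0.03 m).
It fails at once if the hammer is moved more than 30 mm (distance of hammer from where it was at the start of the episode above 0.03 m).
It also fails if it takes over 72 s, if anything falls off the work surface, if the arm or the gripper's body presses on something with over 40 N, if the wrist force passes 120 N, or if a joint passes its speed limit or range.

## Working session

There is one attempt and no reset: what is moved stays moved. The work goes in short steps, each a Python script; the robot and the scene stay as the last script left them, time stands still between calls to the robot, and variables do not carry over. Pictures are saved under pics/ and viewed, and the job is handed in when it is done.

```bash
mkdir -p pics
cat > h.py <<'E'
import numpy as np, cv2
from station import bot
def save(name,fn,crop=None,s=1):
    im=bot.get_image(name)[:,:,::-1]
    cv2.imwrite('pics/raw_'+fn,im)
    if crop: im=im[crop[1]:crop[3],crop[0]:crop[2]]
    cv2.imwrite('pics/'+fn,cv2.resize(im,None,fx=s,fy=s,interpolation=cv2.INTER_CUBIC))
def back(P,uv,z):
    K=np.array(P['camera_matrix']);d=np.array(P['dist_coeffs']);R=np.array(P['R']);t=np.array(P['t'])
    n=cv2.undistortPoints(np.array([[uv]],float),K,d)[0,0]
    r=R.T@np.array([n[0],n[1],1]);c=-R.T@t
    return c+r*(z-c[2])/r[2]
def proj(P,X):
    R=np.array(P['R']);return cv2.projectPoints(np.array(X,float).reshape(-1,3),cv2.Rodrigues(R)[0],np.array(P['t'],float),np.array(P['camera_matrix']),np.array(P['dist_coeffs'],float))[0][:,0]
E
python3 - <<'E'
from h import *
save('top','top0.png');save('scene','scene0.png')
s=bot.sense();print(s['time'],s['orientation'],bot.tips_ahead,s['finger_gap'])
for n in('top','scene','wrist'):
    P=bot.camera_params(n);R=np.array(P['R']);print(n,(-R.T@np.array(P['t'])).round(),R[2].round(2),np.array(P['camera_matrix'])[0,0])
E
```

```text
0.1 [-8.31889253e-04  9.83591262e-01  1.80409353e-01 -5.73428072e-05] 11.0 85.74914610352887
top [ 388.  -21. 1319.] [ 0.11  0.01 -0.99] 495.75381255997786
scene [1003.  806.  922.] [-0.38 -0.65 -0.66] 445.5528113014388
wrist [ 268. -512.  373.] [-0.25 -0.09 -0.96] 334.15800331095915
```

View pics/top0.png

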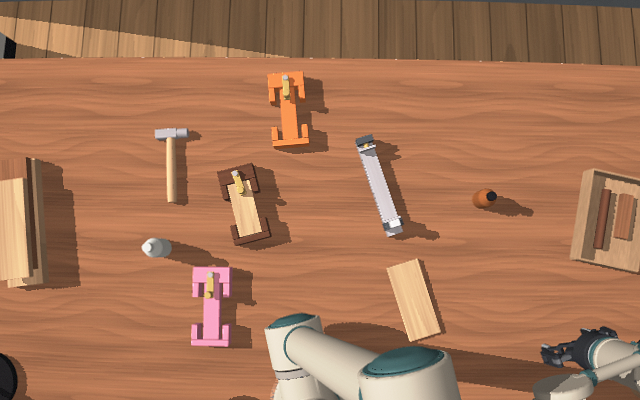

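View pics/scene0.png

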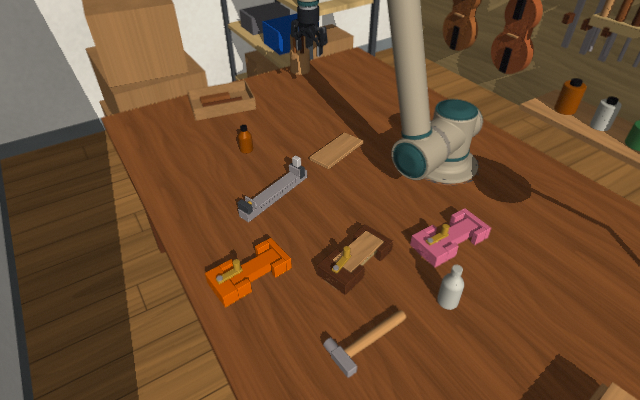

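The three frame-shaped things are dark brown (243,203), orange (288,110) and pink (210,307). The dark wood one fits the description. The maple blank in it is the smaller board; the larger one lies loose at (413,300). The gauge runs from (365,140) to (393,232). I'll confirm these in enlarged crops.

Run:
```python
import cv2
im=cv2.imread('pics/raw_top0.png')
a=cv2.resize(im[155:255,205:285],None,fx=6,fy=6,interpolation=cv2.INTER_CUBIC)
b=cv2.resize(im[125:245,340:420],None,fx=5,fy=5,interpolation=cv2.INTER_CUBIC)
cv2.imwrite('pics/fr.png',a);cv2.imwrite('pics/ga.png',b)
```

```text
(no output)
```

View pics/fr.png

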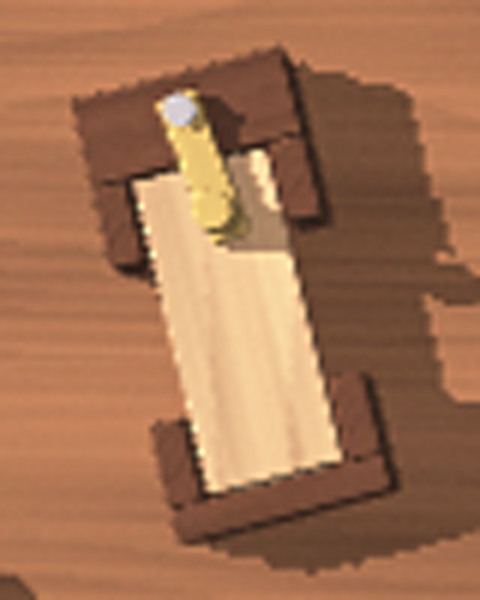

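View pics/ga.png

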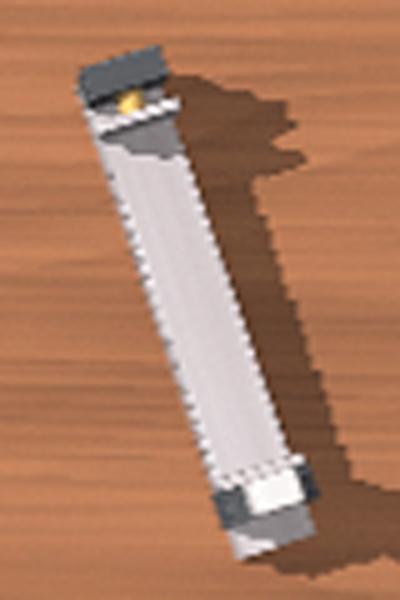

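Crops confirm both: the dark frame holds the smaller blank under the brass tab, and the steel gauge has its anvil at the top and its jaw and grip at the bottom. Next I'll fit their poses from the corner pixels.

Run:
```python
from h import *
P=bot.camera_params('top')
F=lambda p,z:back(P,(p[0]/6+205-.42,p[1]/6+155-.42),z)
G=lambda p,z:back(P,(p[0]/5+340-.4,p[1]/5+125-.4),z)
def fit(L,W):
    L=np.array(L,float);W=np.array(W)[:,:2]
    a=(L-L.mean(0))[:,0]+1j*(L-L.mean(0))[:,1];b=(W-W.mean(0))@[1,1j]
    th=np.angle((a.conj()*b).sum());R=np.array([[np.cos(th),-np.sin(th)],[np.sin(th),np.cos(th)]])
    t=W.mean(0)-R@L.mean(0);return t,th,(W-(L@R.T+t))
c=[F(p,40) for p in [(73,100),(283,47),(398,490),(183,545)]]
t,th,r=fit([(96,48),(96,-48),(-96,-48),(-96,48)],c);print('frame',t,th);print(r.round(1))
c2=[F(p,40) for p in [(133,182),(265,150),(343,462),(207,493)]]
t2,th2,r=fit([(70,30),(70,-30),(-70,-30),(-70,30)],c2);print('panel',t2,th2);print(r.round(1))
R=np.array([[np.cos(th),-np.sin(th)],[np.sin(th),np.cos(th)]])
print('piv',F((180,110),58),t+R@[68,0],'knob',F((222,222),70), 'expected panel',t+R@[-25,0])
# gauge
g=[G((103,137),56),G((180,103),56)];m=(g[0]+g[1])/2
print('anvil face',g,np.linalg.norm(g[0]-g[1]))
q=[G(p,88) for p in [(245,480),(298,468),(305,502),(250,515)]];print('grip',np.mean(q,0),np.round(q))
e=[G((237,560),30),G((313,530),30)];print('end',e,np.mean(e,0))
print('left edge dir',[G(p,30) for p in [(112,180),(212,480)]])
```

```text
frame [506.6481053  194.92772339] 0.2768691598285191
[[ 4.8  1.1]
 [ 3.1  1.8]
 [-4.5 -1.3]
 [-3.4 -1.6]]
panel [494.81455939 193.16602849] 0.267191147372736
[[ 0.4 -0. ]
 [-0.6  0.5]
 [-0.7 -0.5]
 [ 0.9  0. ]]
piv [583.98253204 217.68936505  58.        ] [572.05839004 213.51520978] knob [534.27198573 195.76306903  70.        ] expected panel [482.6002065  188.09408869]
anvil face [array([ 643.37726326, -106.25798414,   56.        ]), array([ 661.89758945, -146.13196116,   56.        ])] 43.96517400182983
grip [ 459.29693249 -190.34663178   88.        ] [[ 465. -176.   88.]
 [ 471. -202.   88.]
 [ 454. -206.   88.]
 [ 447. -178.   88.]]
end [array([ 426.72487894, -178.84453586,   30.        ]), array([ 442.78137641, -218.33908178,   30.        ])] [ 434.75312767 -198.59180882   30.        ]
left edge dir [array([ 625.62459421, -112.88044406,   30.        ]), array([ 468.06226133, -165.77960875,   30.        ])]
```

Panel and pivot agree (92.5 mm apart, 93 mm expected), and the gauge points fit yaw 0.32 rad with the jaw near 6 mm. I'll refine these with the wrist camera.

```bash
cat >> h.py <<'E'
def q(a): return [0,float(np.cos(a/2)),float(np.sin(a/2)),0]
E
python3 - <<'E'
from h import *
for p,a in[((495,193,220),.267),((500,-165,220),.32),((546,-161,220),.32)]:
    j=bot.solve_ik(list(p),q(a));print(p,j)
bot.movep([520,-170,220],q(.32));np.save('Pg.npy',bot.camera_params('wrist'),allow_pickle=True);save('wrist','wg.png',s=1.25)
bot.movep([515,198,220],q(.267));np.save('Pf.npy',bot.camera_params('wrist'),allow_pickle=True);save('wrist','wf.png',s=1.25)
print(bot.sense()['time'])
E
```

```text
(495, 193, 220) [ 2.40769730e-01  2.24221366e-01  1.63384432e+00 -4.44089210e-16
  1.28352696e+00  1.54456606e+00]
(500, -165, 220) [-4.50940694e-01  2.17118070e-01  1.64348070e+00 -4.44089210e-16
  1.28099388e+00  7.99855633e-01]
(546, -161, 220) [-4.08965873e-01  2.80512425e-01  1.55478669e+00 -4.44089210e-16
  1.30629354e+00  8.41830454e-01]
3.3417
```

View pics/wg.png

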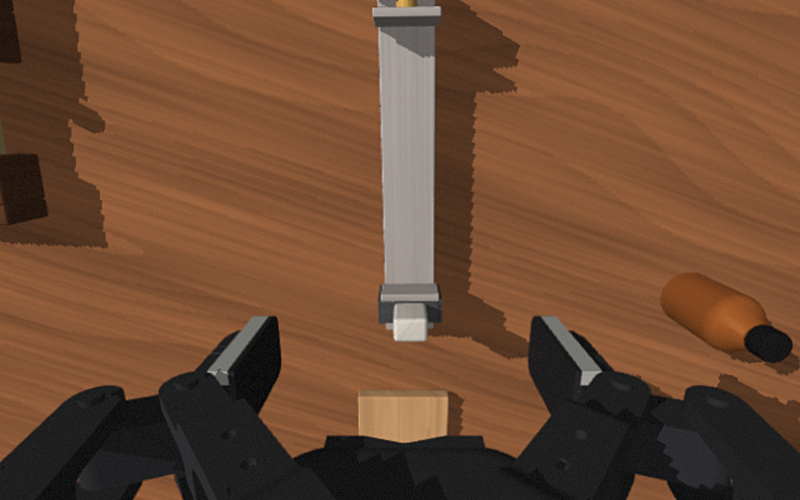

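View pics/wf.png

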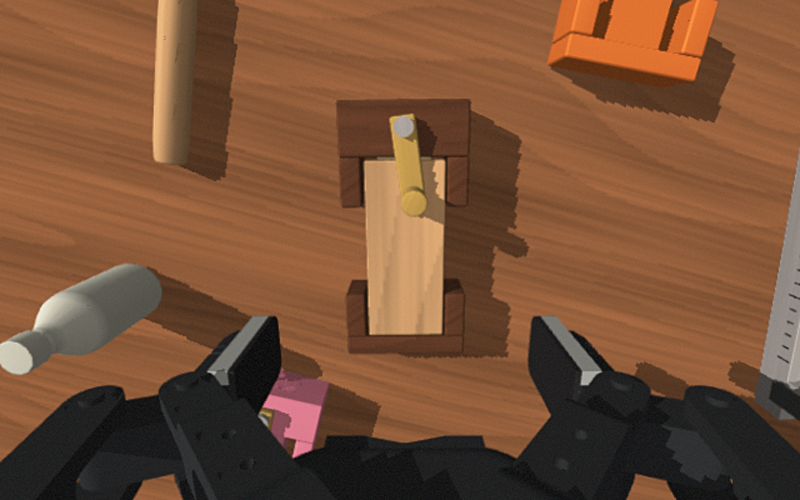

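Run:
```python
import cv2
f=cv2.imread('pics/raw_wf.png');g=cv2.imread('pics/raw_wg.png')
r=lambda i,s:cv2.resize(i,None,fx=s,fy=s,interpolation=cv2.INTER_CUBIC)
a=r(f[90:285,265:380],3);b=r(g[0:40,290:365],6);c=r(g[220:285,290:365],6)
cv2.imwrite('pics/wf2.png',a);cv2.imwrite('pics/wg2.png',b);cv2.imwrite('pics/wg3.png',c)
```

```text
(no output)
```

View pics/wf2.png

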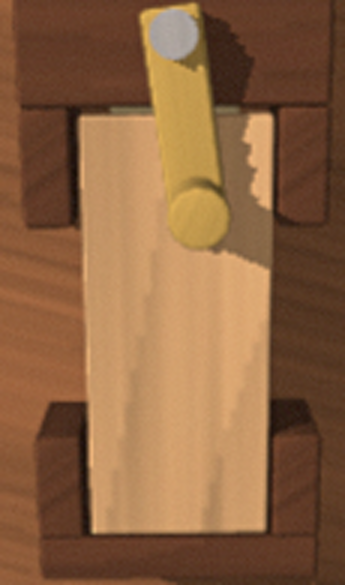

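View pics/wg2.png

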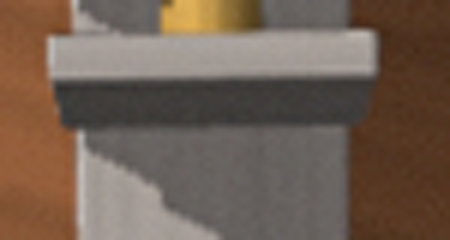

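View pics/wg3.png

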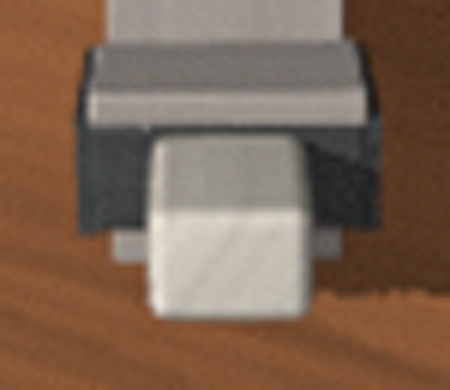

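Run:
```python
from h import *
Pf=np.load('Pf.npy',allow_pickle=True).item();Pg=np.load('Pg.npy',allow_pickle=True).item()
F=lambda p,z:back(Pf,(p[0]/3+265-.33,p[1]/3+90-.33),z)
A=lambda p,z:back(Pg,(p[0]/6+290-.42,p[1]/6-.42),z)
J=lambda p,z:back(Pg,(p[0]/6+290-.42,p[1]/6+220-.42),z)
c=np.array([F(p,40) for p in[(80,115),(272,113),(266,533),(92,533)]])
print('panel',c.mean(0),[np.linalg.norm(c[i]-c[i-1]).round(1) for i in range(4)])
d=(c[0]+c[1]-c[2]-c[3]);th=np.arctan2(d[1],d[0]);print('th',th)
piv=c.mean(0)[:2]+93*np.array([np.cos(th),np.sin(th)]);print('piv exp',piv,'meas',F((174,35),57))
k=F((198,218),77.5);print('knob',k,'r',np.linalg.norm(k[:2]-piv),'tab',np.arctan2(*(piv-k[:2])[::-1])-th)
a1=(A((50,80),56)+A((376,80),56))/2;a2=(A((65,127),31)+A((355,127),31))/2
j1=(J((92,92),56)+J((363,92),56))/2;j2=(J((105,42),31)+J((352,42),31))/2
gr=np.mean([J(p,88) for p in[(152,210),(308,210),(152,318),(308,318)]],0)
print(a1,a2,j1,j2,gr)
for a,b in((a1,j1),(a2,j2),(a1,gr)):
    d=a-b;print(np.linalg.norm(d[:2]),np.arctan2(d[1],d[0]))
```

```text
panel [498.53605923 192.48084791  40.        ] [np.float64(139.6), np.float64(58.5), np.float64(140.3), np.float64(59.4)]
th 0.27324380130951703
piv exp [588.08581536 217.57748466] meas [587.69983928 217.89061252  57.        ]
knob [542.28201208 198.68048795  77.5       ] r 49.54881309769985 tab 0.11804640328400479
[ 656.35779156 -126.75391073   56.        ] [ 656.37447632 -126.4394329    31.        ] [ 477.33904487 -188.52000921   56.        ] [ 476.916452   -189.17421334   31.        ] [ 463.90456724 -192.95566644   88.        ]
189.3746619462195 0.3322366671434648
190.1074305993441 0.336299832487695
203.52129129008466 0.33130963474917563
```

Wrist measurements hold up: blank 140 x 59 mm, knob radius 49.5 mm, pivot within 0.5 mm, gauge opening 189.5 mm (jaw ≈ 6 mm), tab at +0.12 rad. I'll cage the knob and swing the tab to positive.

Run:
```python
from h import *
piv=np.array([587.9,217.7]);th=.273
def pose(phi,z):
    a=th+phi; p=piv-50*np.array([np.cos(a),np.sin(a)]); return [*map(float,p),z],q(a)
for f in np.linspace(.118,1.6,9): assert bot.solve_ik(*pose(f,70)) is not None
bot.set_gripper(30,20)
bot.movep(*pose(.118,130))
print('f',bot.servo_line(pose(.118,70)[0],vel=80,until_force=8),bot.sense()['position'],bot.sense()['finger_gap'])
for f in np.linspace(.118,1.6,11)[1:]:
    p,o=pose(f,70); bot.servo_line(p,vel=80,orientation=o)
    print(round(f,2),np.round(bot.sense()['contact_force'],1))
bot.servo_line(pose(1.6,150)[0],vel=100)
bot.set_gripper(85)
bot.movep([515,198,220],q(.273));save('wrist','wf3.png',s=1.25);print(bot.sense()['time'])
```

```text
f False [542.1452365  198.7750498   70.45991463] 29.923721137736518
0.27 [-0.3 -0.1  0. ]
0.41 [-0.6 -0.9  0.3]
0.56 [0.6 0.7 0.1]
0.71 [-0.1 -0.1 -0.3]
0.86 [ 0.5 -0.2  0.7]
1.01 [0.1 0.8 0.1]
1.16 [-0.8  0.3 -0. ]
1.3 [-0.   0.3  0.5]
1.45 [-1.  -0.5  0.2]
1.6 [ 0.4  0.2 -0.7]
11.35
```

View pics/wf3.png

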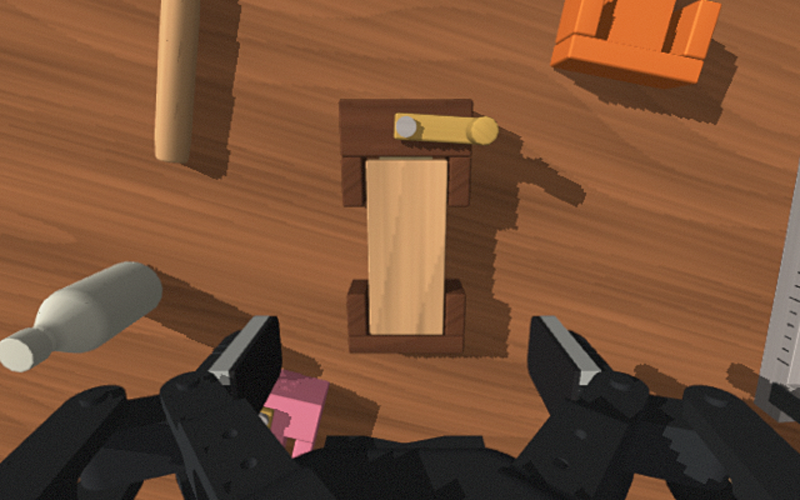

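The tab now points across the frame (knob at 483,130), about 1.5 rad round, and the blank hasn't moved. Next I'll pinch it and lift.

Run:
```python
from h import *
o=q(.273);x,y=498.5,192.5
bot.movep([x,y,120],o)
print(bot.servo_line([x,y,26],vel=70,until_force=8),np.round(bot.sense()['position'],1))
bot.set_gripper(50,30);print('gap',bot.sense()['finger_gap'],np.round(bot.sense()['contact_force'],1))
bot.servo_line([x,y,120],vel=60)
s=bot.sense();print('gap',s['finger_gap'],s['time'],np.round(s['contact_force'],1))
save('wrist','w4.png',s=1.25)
```

```text
False [498.9 192.6  26.4]
gap 58.80600418631664 [-0.2 -0.6  3.8]
gap 59.5914061492274 15.4 [-0.2 -0.2 -1.1]
```

View pics/w4.png

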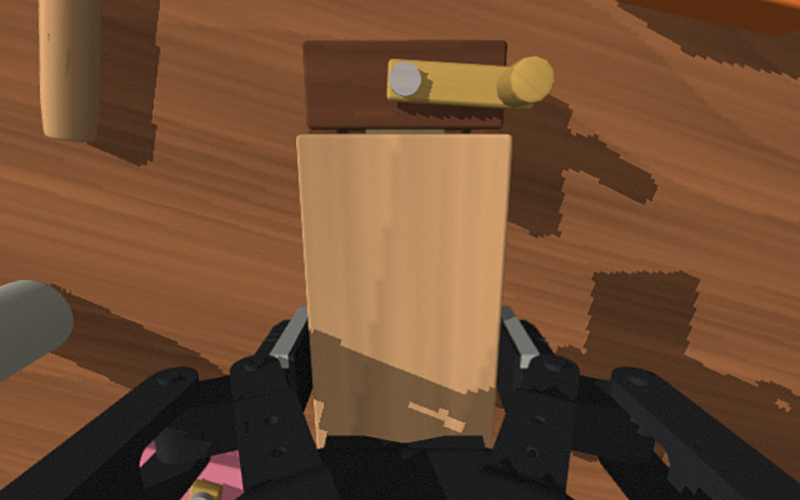

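The blank is held squarely, edges at columns 300–510 and gap 59.6 mm. I'll carry it to the gauge and set it down gently.

Run:
```python
from h import *
o=q(.332);x,y=569.4,-156.6
bot.servo_line([498.5,192.5,150],vel=100)
bot.servo_line([x,y,150],vel=150,orientation=o)
bot.servo_line([x,y,50],vel=80)
print(bot.servo_line([x,y,25.5],vel=15,until_force=4),np.round(bot.sense()['position'],1),np.round(bot.sense()['contact_force'],1))
bot.set_gripper(66);bot.pause(.2);bot.set_gripper(85)
bot.servo_line([x,y,120],vel=90)
bot.movep([520,-170,220],q(.332));np.save('Pg2.npy',bot.camera_params('wrist'),allow_pickle=True);save('wrist','w5.png',s=1.25)
print(bot.sense()['time'])
```

```text
True [ 569.3 -156.6   26.5] [-0.   0.3  4.7]
23.8167
```

View pics/w5.png

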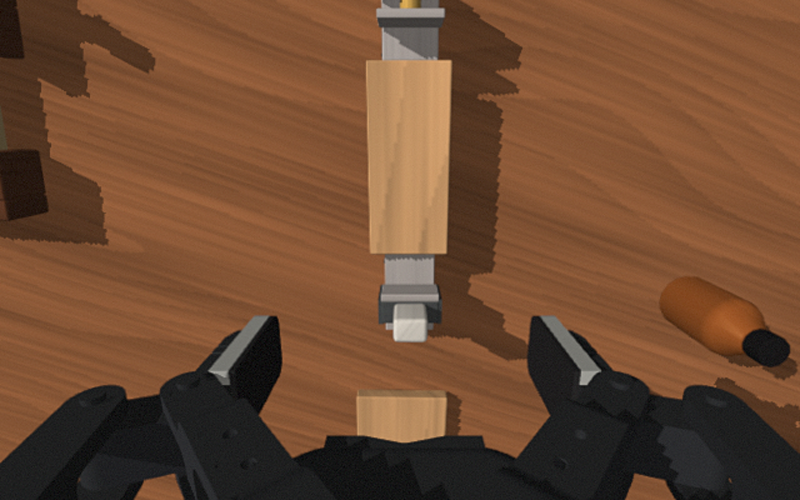

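The blank lies between the jaws, aligned with the bed (rows 60–253), with the jaw grip at (410,323). Now I'll pinch the grip across its width and slide it 56 mm.

Run:
```python
from h import *
a=.332;o=q(a);u=np.array([np.cos(a),np.sin(a)]);p=np.array([463.5,-193.3])
L=lambda d,z:[*map(float,p+d*u),z]
bot.set_gripper(50,20)
bot.movep(L(0,140),o)
print(bot.servo_line(L(0,72),vel=70,until_force=8))
bot.set_gripper(15,30);s=bot.sense();print('gap',s['finger_gap'],np.round(s['position'],1),np.round(s['contact_force'],1))
for d in(15,30,40,46,50,53,56):
    bot.servo_line(L(d,72),vel=30);s=bot.sense();print(d,np.round((np.array(s['position'][:2])-p)@u,1),np.round(s['contact_force'],1))
bot.pause(.3)
bot.set_gripper(50);bot.servo_line(L(56,150),vel=100);bot.set_gripper(85)
bot.movep([520,-170,220],o);np.save('Pg3.npy',bot.camera_params('wrist'),allow_pickle=True);save('wrist','w6.png',(240,0,410,270),s=2.2)
print(bot.sense()['time'])
```

```text
False
gap 23.14610721852284 [ 463.9 -193.9   72.6] [-0.4 -1.9  3.6]
15 14.5 [-1.9 -2.4  5.5]
30 29.3 [-3.5 -3.4  5.8]
40 39.3 [-2.6 -3.3  5.3]
46 45.3 [-2.5 -3.5  6.1]
50 49.2 [-3.5 -3.3  5.8]
53 51.8 [-5.1 -3.3  6.3]
56 54.3 [-5.3 -4.1  7. ]
31.6083
```

View pics/w6.png

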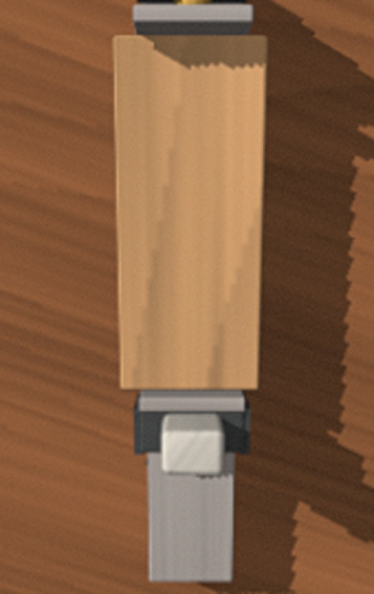

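The jaw is against the blank, with the anvil plate near the top edge. I'll measure the anvil and jaw travel from closer.

Run:
```python
from h import *
a=.332
bot.movep([555,-158,200],q(a));np.save('Pg4.npy',bot.camera_params('wrist'),allow_pickle=True);save('wrist','w7.png',(270,10,390,100),s=6)
im=cv2.imread('pics/raw_w7.png');cv2.imwrite('pics/w7b.png',cv2.resize(im[180:280,270:390],None,fx=6,fy=6,interpolation=cv2.INTER_CUBIC));print(bot.sense()['time'])
```

```text
31.95
```

View pics/w7.png

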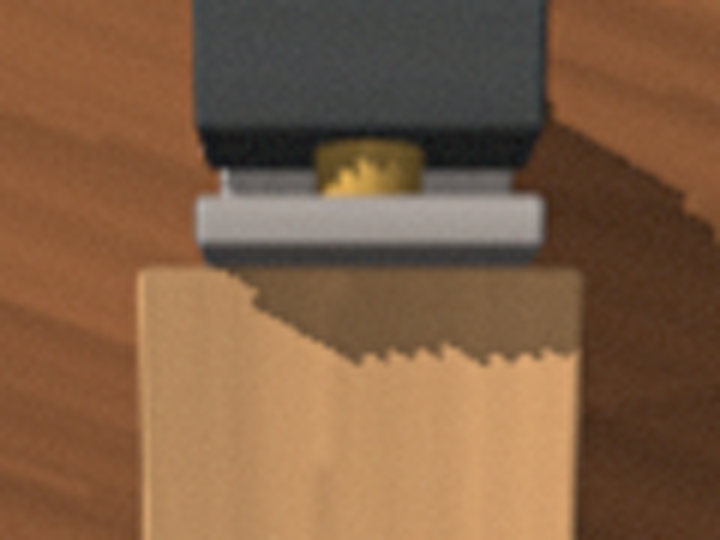

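View pics/w7b.png

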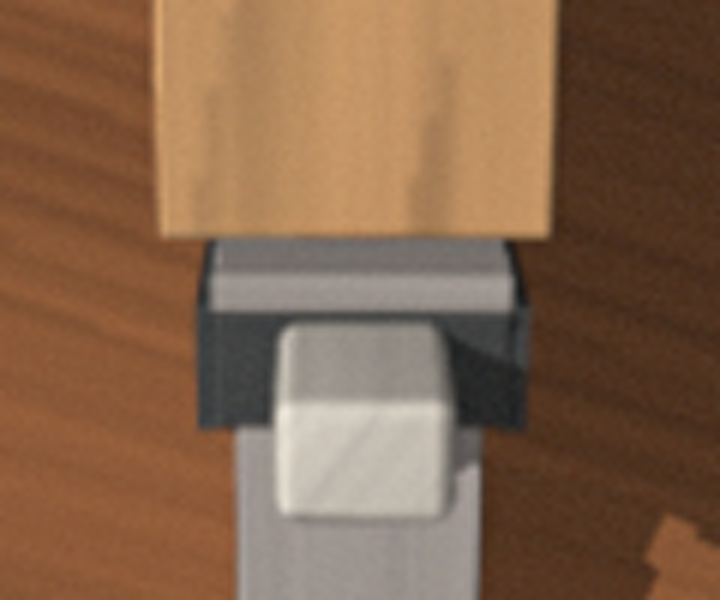

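Run:
```python
from h import *
P=np.load('Pg4.npy',allow_pickle=True).item()
o=np.array([550.5,-163.1]);u=np.array([np.cos(.332),np.sin(.332)]);v=np.array([-u[1],u[0]])
A=lambda p,z,r0:(lambda w:(((w[:2]-o)@u).round(1),((w[:2]-o)@v).round(1)))(back(P,(p[0]/6+270-.42,p[1]/6+r0-.42),z))
print('anvil',A((197,244),56,10),A((543,244),56,10))
print('jaw',A((213,272),56,180),A((515,272),56,180),'exp x=-83+j')
print('panel',[A((140,270),40,10),A((582,270),40,10),A((550,236),40,180),A((162,236),40,180)])
print('grip',[A(p,88,180) for p in((278,402),(448,402),(448,518),(278,518))])
```

```text
anvil (np.float64(116.7), np.float64(21.5)) (np.float64(116.8), np.float64(-22.1))
jaw (np.float64(-23.0), np.float64(21.4)) (np.float64(-22.9), np.float64(-22.2)) exp x=-83+j
panel [(np.float64(116.0), np.float64(30.2)), (np.float64(116.0), np.float64(-28.9)), (np.float64(-22.9), np.float64(-28.9)), (np.float64(-23.0), np.float64(30.0))]
grip [(np.float64(-29.5), np.float64(11.2)), (np.float64(-29.4), np.float64(-10.8)), (np.float64(-45.9), np.float64(-11.1)), (np.float64(-46.0), np.float64(11.3))]
```

Jaw travel measures about 60.0 mm and anvil about 4.8 mm, which is right at the half-travel mark. I'll regrip and push 2 mm more for margin.

Run:
```python
from h import *
a=.332;o=q(a);u=np.array([np.cos(a),np.sin(a)]);p=np.array([463.5,-193.3])
L=lambda d,z:[*map(float,p+d*u),z]
bot.set_gripper(50,20)
bot.movep(L(54.3,140),o)
print(bot.servo_line(L(54.3,72),vel=70,until_force=8))
bot.set_gripper(15,30);D=lambda:round(float((np.array(bot.sense()['position'][:2])-p)@u),2);print(bot.sense()['finger_gap'],D())
for d in(56,57,58,58.6):
    bot.servo_line(L(d,72),vel=15);print(d,D(),np.round(bot.sense()['contact_force'],1))
    if D()>56.6:break
bot.pause(.3);print(D())
bot.set_gripper(50);bot.servo_line([*bot.sense()['position'][:2],150],vel=100);bot.set_gripper(85)
bot.movep([555,-158,200],o);np.save('Pg5.npy',bot.camera_params('wrist'),allow_pickle=True);save('wrist','w8.png',(270,10,390,100),s=6)
im=cv2.imread('pics/raw_w8.png');cv2.imwrite('pics/w8b.png',cv2.resize(im[180:280,270:390],None,fx=6,fy=6,interpolation=cv2.INTER_CUBIC));print(bot.sense()['time'])
```

```text
False
23.652842408888784 54.52
56 54.88 [-3.  -4.3  6.5]
57 55.42 [-5.3 -4.1  5.9]
58 56.21 [-6.6 -5.   6.9]
58.6 56.67 [-5.5 -3.9  7.4]
56.65
37.7333
```

View pics/w8.png

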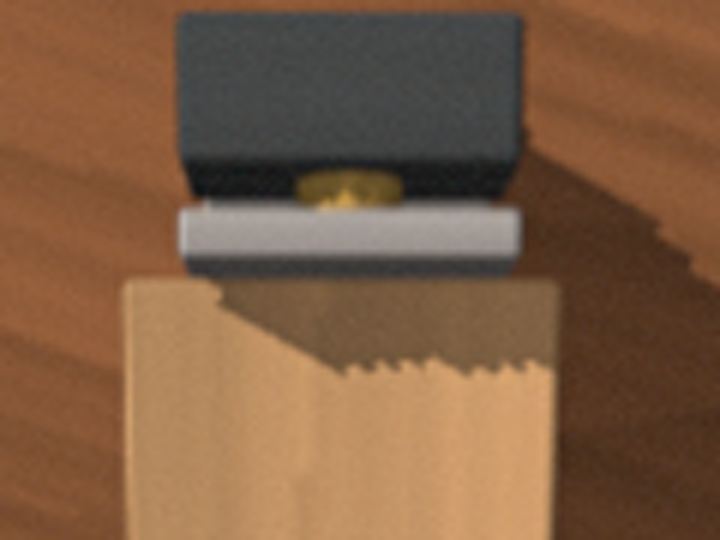

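View pics/w8b.png

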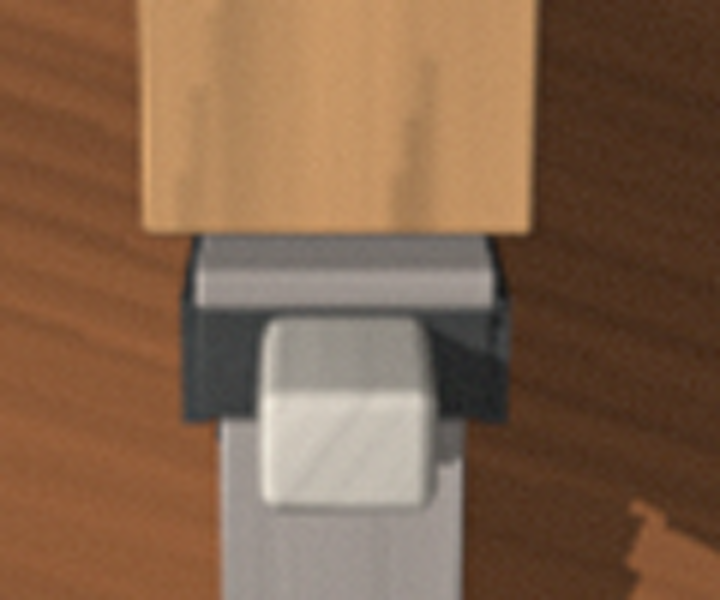

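Run:
```python
from h import *
P=np.load('Pg5.npy',allow_pickle=True).item()
o=np.array([550.5,-163.1]);u=np.array([np.cos(.332),np.sin(.332)]);v=np.array([-u[1],u[0]])
A=lambda p,z,r0:(lambda w:(((w[:2]-o)@u).round(1),((w[:2]-o)@v).round(1)))(back(P,(p[0]/6+270-.42,p[1]/6+r0-.42),z))
print('anvil',A((180,255),56,10),A((520,255),56,10))
print('jaw',A((197,269),56,180),A((492,269),56,180))
print('panel',[A((124,281),40,10),A((560,281),40,10),A((530,233),40,180),A((144,233),40,180)])
s=bot.sense();print(np.round(s['position'],1),np.round(s['contact_force'],1))
save('top','top9.png',(140,50,520,350),s=2)
```

```text
anvil (np.float64(118.6), np.float64(21.7)) (np.float64(118.7), np.float64(-21.9))
jaw (np.float64(-21.4), np.float64(21.7)) (np.float64(-21.4), np.float64(-21.4))
panel [(np.float64(117.9), np.float64(30.4)), (np.float64(117.9), np.float64(-28.9)), (np.float64(-21.1), np.float64(-28.6)), (np.float64(-21.1), np.float64(30.7))]
[ 554.7 -157.8  199.8] [-0.  -0.2 -0.5]
```

View pics/top9.png

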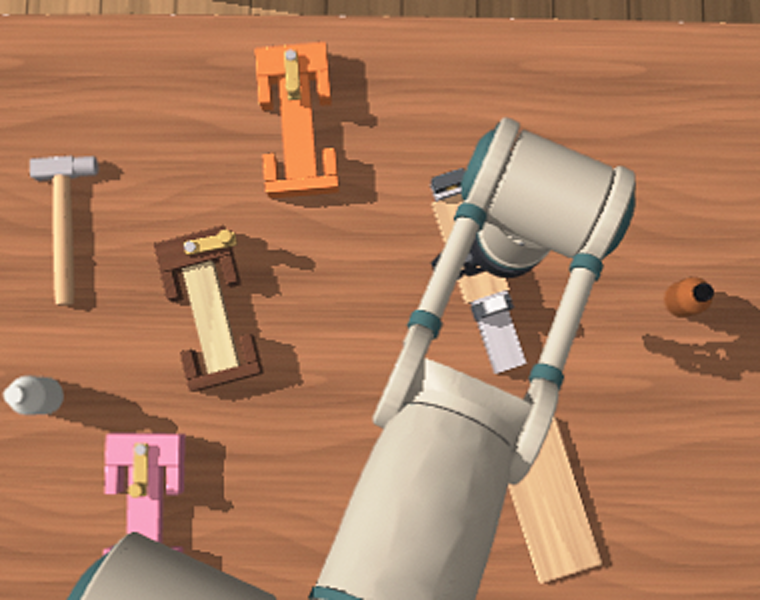

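Jaw travel is now about 61.7 mm and anvil about 6.7 mm. The blank is square and within 1 mm of the bed line, nothing touches the robot, and the bottles and hammer are where they were. Handing in.

```bash
python3 -c "
from h import *
bot.sign_off();print('done')"
```

```text
the job is handed in; nothing more can be done
done
```

I finished the task and handed it in at about 38 s of the 72 s allowed; sign-off gives no verdict.

- **Tab:** I caged the knob loosely between the fingers and swung it to about +1.5 rad. The blank stayed in the frame while I did this.
- **Blank:** I pinched it across its width, lifted it and carried it over. I lowered it onto the gauge bed until light contact (about 5 N) and then let go.
- **Jaw:** I slid it shut by its grip. The first push left the anvil at about 4.8 mm, just short of half its travel, so I gripped it again and pushed about 2 mm more.

**Last checks, from the wrist camera after release:**
- **Travel:** The jaw is at about 61.7 mm and the anvil is about 6.7 mm in, each good to roughly 1 mm.
- **Blank position:** It is centred within 1 mm of the bed line and parallel to it.
- **Contact:** The force on the tool is near zero, and the bottles and hammer look undisturbed in the top view.

**Disagreements:** The top camera's positions differed from the wrist camera's by about 4 mm in x, and its gauge angle by about 0.01 rad. I used the wrist values. The frame's outline measured about 201 mm long against the stated 192 mm, and its centre did not match the blank's position. I located the blank from its own edges and the tab pivot instead, and those agreed within 0.5 mm.

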